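Charge position: lock the crucible and gather the alloy ingots in the pan's pouring corner

ROBOT

A 7-joint arm with a two-finger parallel gripper is mounted at the origin on the work surface. World frame = base frame: x ahead of the robot, y to its left, z up, the work surface at z = 0. Lengths are in mm, angles in rad, forces in N, time in s.
With the tool pointing down it reaches from about 400 to 850 mm from the base axis. Payload 10.4 kg.
Tool frame: the origin (TCP) lies between the finger pads; the fingertips stand 25 mm ahead of it and the grasp point (between the pads) lies 6 mm ahead of it; z points along the fingers, y is the direction in which the jaws open and shut (so a half turn about z gives the same grasp; the last joint's range is limited). The gripper opens to 85 mm and grips with 20 to 120 N. Pads are 22 mm wide; open, the fingers measure 114 mm over their backs; the gripper's body (76 mm by 85 mm) begins 54 mm behind the grasp point. The pads swing forward as they close: fully open they stand 13 mm farther back than shut.
Start: joints at [-1.37, 0.332, -0.065, 1.46, 0.022, 1.35, -0.088], TCP at [138.695, 609.436, 256.338] pointing down, gripper open.
Joint ranges: [-2.6, 2.6], [-0.5, 2.12], [-1.47, 1.34], [0.16, 2.42], [-1.27, 4.41], [0.06, 2.06], [-2.6, 2.6]. Speed limits (rad/s): [2.22, 2.22, 2.79, 2.79, 3.14, 3.14, 3.14].

INTERFACE

Orientations are given as a 3x3 rotation matrix whose columns are the frame's x, y, z axes.
In Python, from cell import r, solver, camera, camera_params, outline_of, status gives the robot as it stands. Calls block until the motion is done:
- r.goto(position, orientation): joint-space move of the TCP to a pose.
- r.movel(position, rot=None, v=150): straight line of the TCP; rot=None keeps the orientation; v is the mean speed in mm/s.
- r.movej(angles): joint-space move.
- r.let_go() and r.grasp(squeeze=None): open the fingers fully, or close them until they stop; squeeze is the grip in N (None keeps the last).
- r.dwell(seconds).
- solver.ik(position, orientation): joint angles nearest the present ones, or None.
- camera(name): name is "side" or "top"; returns (picture, depth): 420x560x3 uint8, red, green, blue; 420x560 float32, mm along the optical axis (not along the pixel's ray), 0 where there is no reading.
- camera_params(name): a dict with "fovy" (degrees; the focal length in pixels is half the picture's height over the tangent of half this angle, whatever the lens; pixels are square), "cx", "cy" (the principal point, pixels), "R" (3x3) and "t" (3): a world point X has camera coordinates R X + t. Camera axes: x right, y down, z forward; pixel columns grow to the right and rows downward; lengths in mm; the calibration is good to about 2 mm. A picture is of the moment at which its call begins. camera_params takes no time and is no camera call.
A pose or a line that the arm cannot do raises r.PlanningError and nothing moves.
- r.job_done(): hands the job in, once; it reports no verdict.
Trained networks look in the newest picture that a camera, given by its name, has taken for a name from the list of things; names that differ only in an ending like _2 or _b are one class to them, and where a whole thing is asked for, a point or a joint stands for the part that bears it (a point fixed in the world has none). Each returns a list of dicts, best first, with "score" (0 to 1); they miss things now and then, are a little off and sometimes report something else, mostly with a low value. They report only what shows in the picture. A call takes as long as a camera call. They do not tell look-alikes from the thing itself.
- outline_of(camera, query): "pixels" (420x560 bool, what is visible of it) and "extent" ([left, top, width, height] in pixels, round what is visible of it).
Readings, each from a call of its own:
- status.get_time(): time.
- status.get_q(): joint angles.
- status.get_joint_velocities(): joint speeds.
- status.get_tau(): joint torques, N m.
- status.get_position(): TCP position.
- status.get_orientation(): TCP orientation.
- status.get_contact_force(): force on the tool from outside, world axes, zero at the start.
- status.get_moment(): the same for the moment, N m.
- status.get_width(): finger opening in mm.
Only numpy, scipy, OpenCV 4.12 (cv2) and the standard library are available. Lean on these libraries where they do the work, as an engineer would, in place of code of your own. Each camera call takes 0.05 s, during which the arm holds its last target. There are 200 camera calls.

TASK

Get the alloy ready for casting: first turn the lock ring of the crucible carrier clockwise by its upright post, all the way to its stop at the white mark. Then lift the blue alloy pan by its raised grip, bring its white pouring lip over the mouth of the crucible, a few centimetres above it, and tip the pan well down towards the lip until all four ingots have slid together in that corner, none of them falling out and the pan touching neither the carrier nor the bench. Finish while holding the pan there, still and tipped, so that I can pick the ingots over with tweezers; leave everything else on the bench where it is.

Things in the scene. Friction and masses are not known exactly. Their poses are not given: they have to be found in the camera images.
- lock_ring (a joint): steel lock ring on top of the crucible carrier, turning about the carrier's vertical axis; 0 = open (pointer at the red mark), 1.0 = locked (pointer at the white mark, at a hard stop); it grows clockwise seen from above, starts between 0 and 0.3, stays where it is left, and needs about 2 to 4 N at the post
- ring_post (a point): middle of the orange upright round post on the lock ring's ear, 12 mm diameter and 36 mm tall, centre 60 mm from the carrier's axis; this point is 62 mm above the bench, the post's top 80 mm, the ear below it ends 44 mm above the bench. The post points away from the pan's side, and it circles the point crucible_mouth clockwise as the ring locks
- crucible_mouth (a point): centre of the mouth of the white ceramic crucible, 54 mm above the bench; opening 48 mm wide, outer rim 56 mm; on the carrier's vertical axis
- carrier: grey crucible carrier fixed to the bench, its yaw varies; origin on its axis at bench level, z up. Round foot 140 mm diameter, index flange 156 mm diameter with its top at 34 mm, lock ring 80 mm diameter with its top at 45 mm, crucible rim at 54 mm. In its frame the post stands at the angle -61 degrees (from x towards y) with the ring at 0, and at -118 degrees with the ring at 1.0
- pan: blue plastic alloy pan (small tote), 130 mm (its x) by 190 mm (its y), walls 38 mm high and 4 mm thick, floor 4 mm thick, 0.17 to 0.34 kg; origin at the centre of its underside, z up. Stands on the bench. Its grip is in the middle of the +y end, the pouring lip at the corner of its -x and -y sides.
- pan_grip (a point): centre of the pan's raised end grip, 53 mm above the pan's underside, at (0, 93, 53) mm in the pan's frame: an upright tab 70 mm long (along pan x), 10 mm thick (along pan y), standing above the rim from 38 to 68 mm, with black rubber faces
- pan_lip (a point): outer tip of the white pouring lip, at (-76, -106, 45) mm in the pan's frame
- pan_corner (a point): inside floor corner below the lip, where the ingots must gather, at (-61, -91, 4) mm in the pan's frame. The pan is smooth inside: ingots begin to slide on the floor at a slope of about 9 to 14 degrees; those that also rub along a wall need the pan tipped about 25 degrees towards the corner, and 30 to 35 degrees is ample
- ingot0_mid (a point): centre of steel-coloured casting ingot 1 of 4, a loose cylinder 12 mm diameter and 15 mm long, 14 g, lying on the pan's floor
- ingot1_mid (a point): centre of steel-coloured casting ingot 2 of 4, a loose cylinder 12 mm diameter and 15 mm long, 14 g, lying on the pan's floor
- ingot2_mid (a point): centre of steel-coloured casting ingot 3 of 4, a loose cylinder 12 mm diameter and 15 mm long, 14 g, lying on the pan's floor
- ingot3_mid (a point): centre of steel-coloured casting ingot 4 of 4, a loose cylinder 12 mm diameter and 15 mm long, 14 g, lying on the pan's floor
- arch_model: bystander: orange dental arch model with ivory teeth, about 60 by 65 by 23 mm, origin at the centre of its underside
- bur_block: bystander: white block with burs standing in it, 45 by 85 mm, 60 mm tall with the burs, origin at the centre of its underside
- glaze_jar: bystander: white jar with blue cap, 40 mm diameter, 36 mm tall, origin at the centre of its underside
- die_stand: bystander: dark brown round stand with a row of teeth on top, 40 mm diameter, 60 mm tall, origin at the centre of its underside
- felt_wheel: bystander: grey felt polishing wheel lying flat, 36 mm diameter, 10 mm thick, origin at the centre of its underside
- tweezers: bystander: steel tweezers lying flat, 150 mm long along their x, 14 mm wide, 7 mm high, origin at their middle, on the bench
Not all that is in view belongs to the job. Leave any turquoise look-alike of the carrier alone.

How it is judged (in metres and radians):
On the way, in this order (a step that is already met when the one before it is completed fails the run):
1. the lock ring is turned to its stop at the white mark (value of joint lock_ring above 0.92 rad), for 0.2 s.
2. the pan is lifted clear of the bench in the gripper (height (world z) of pan above 0.04 m and height (world z) of pan_corner above 0.03 m and height (world z) of pan_grip above 0.07 m and contact force between the fingers and pan above 1 N), for 0.2 s.
At the end, for the whole second after the job is handed in: ring within 0.08 rad of its stop; pan held still in the fingers, tipped at least 15 degrees, down to the lip on both sides; lip within 26 mm of the crucible axis, 15 to 100 mm above its mouth, touching neither carrier nor bench; all 4 ingots at rest, centres within 60 mm of the corner (value of joint lock_ring above 0.92 rad and distance between each of ingot0_mid, ingot1_mid, ingot2_mid, ingot3_mid and pan_corner below 0.06 m and linear speed of each of ingot0, ingot1, ingot2, ingot3, pan below 0.02 m/s and angle between pan's own z axis and vertical above 0.26 rad and angle between pan's own x axis and vertical below 1.5 rad and angle between pan's own y axis and vertical below 1.5 rad and horizontal distance between pan_lip and crucible_mouth below 0.026 m and z of pan_lip in the frame of crucible_mouth between 0.015 and 0.1 m and height (world z) of pan_corner above 0.02 m and contact force between the fingers and pan above 1 N and contact force between pan and carrier below 0.1 N); the arm keeps its last pose, push and grip.
It fails at once if the pan bumps the crucible carrier (contact force between pan and carrier above 2 N).
It fails at once if a bystander is pushed by more than 30 mm (distance of any of arch_model, bur_block, glaze_jar, die_stand, felt_wheel, tweezers from where it was at the start of the episode above 0.03 m).
It also fails if it takes over 61 s, if anything falls off the work surface, if the arm or the gripper's body presses on something with over 40 N, if the wrist force passes 120 N, or if a joint passes its speed limit or range.

## Working session

There is one attempt and no reset: what is moved stays moved. The work goes in short steps, each a Python script; the robot and the scene stay as the last script left them, time stands still between calls to the robot, and variables do not carry over. Pictures are saved under pics/ and viewed, about 8 in all and at most 12, crops included, and the job is handed in when it is done.

```bash
ls; mkdir -p pics
cat > h.py <<'E'
import numpy as np, cv2
from cell import r, solver, camera, camera_params, outline_of, status
def pts(name,depth):
    p=camera_params(name);f=210/np.tan(np.radians(p["fovy"])/2)
    v,u=np.mgrid[:420,:560]
    c=np.stack([(u-p["cx"])/f*depth,(v-p["cy"])/f*depth,depth],-1)
    return (c-np.array(p["t"]))@np.array(p["R"])   # R^T (c-t)
def proj(name,X):
    p=camera_params(name);f=210/np.tan(np.radians(p["fovy"])/2)
    c=np.atleast_2d(X)@np.array(p["R"]).T+np.array(p["t"])
    return np.stack([c[:,0]/c[:,2]*f+p["cx"],c[:,1]/c[:,2]*f+p["cy"]],-1)
def save(n,im): cv2.imwrite("pics/"+n+".png",im[...,::-1])
E
python3 - <<'E'
from h import *
S={}
for n in("top","side"):
    im,d=camera(n);S[n]=im;P=pts(n,d);np.savez(n+"0.npz",im=im,d=d,P=P)
    for q in("carrier","lock_ring","ring_post","pan","pan_grip","pan_lip","ingot0_mid","arch_model","bur_block","glaze_jar","die_stand","felt_wheel","tweezers"):
        for o in outline_of(n,q)[:5]:
            m=o["pixels"]&(d>0)
            if m.sum(): print(n,q,round(o["score"],2),o["extent"],m.sum(),np.median(P[m],0).round(),P[m][:,2].max().round())
    p=camera_params(n);print(n,(-np.array(p["R"]).T@p["t"]).round())
save("both",cv2.vconcat([S["top"],S["side"]])[:, :]) if 0 else [save(n+"0",S[n]) for n in S]
print(status.get_time())
E
```

```text
pics
top carrier 0.98 [383.8, 260.9, 53.2, 53.1] 2241 [ 227. -445.   35.] 85.0
top carrier 0.87 [326.0, 175.6, 51.2, 48.5] 2091 [ 492. -277.   35.] 85.0
top carrier 0.82 [387.8, 158.2, 51.0, 52.1] 2054 [ 537. -467.   35.] 84.0
top carrier 0.55 [338.4, 185.8, 36.4, 30.3] 287 [ 485. -267.   45.] 84.0
top lock_ring 0.9 [401.9, 271.2, 34.6, 32.7] 383 [ 241. -450.   45.] 85.0
top lock_ring 0.69 [340.5, 187.1, 36.4, 28.6] 269 [ 498. -280.   45.] 84.0
top lock_ring 0.66 [401.6, 171.4, 37.8, 26.6] 343 [ 548. -486.   45.] 84.0
top ring_post 0.92 [339.6, 186.9, 33.9, 28.7] 255 [ 502. -277.   45.] 84.0
top ring_post 0.92 [398.5, 273.5, 35.4, 31.9] 355 [ 243. -451.   46.] 85.0
top ring_post 0.77 [401.6, 165.6, 37.1, 34.6] 287 [ 545. -465.   45.] 84.0
top pan 0.91 [183.6, 167.1, 74.3, 67.9] 2979 [505. 116.   5.] 75.0
top pan_grip 0.96 [183.0, 168.6, 75.3, 65.4] 2955 [505. 117.   5.] 75.0
top pan_lip 0.68 [186.4, 166.0, 72.4, 70.0] 2877 [505. 115.   5.] 75.0
top arch_model 0.69 [149.1, 117.2, 16.4, 19.4] 260 [735. 313.  11.] 28.0
top bur_block 0.57 [269.3, 108.6, 27.5, 23.5] 420 [748. -81.  22.] 6
[... 1277 characters left out ...]
-300.   44.] 83.0
side pan_grip 0.42 [372.8, 200.9, 23.5, 35.3] 561 [745. -95.  21.] 61.0
side pan_lip 0.64 [234.6, 139.2, 74.4, 63.2] 3075 [503. 130.   9.] 71.0
side pan_lip 0.62 [334.0, 124.1, 22.0, 13.1] 266 [732. 313.  11.] 24.0
side arch_model 0.67 [333.8, 122.1, 19.2, 18.0] 245 [733. 312.  11.] 24.0
side bur_block 0.82 [373.4, 202.3, 20.6, 31.7] 551 [746. -94.  21.] 61.0
side glaze_jar 0.74 [331.3, 203.9, 17.9, 18.1] 272 [640. -70.  31.] 39.0
side die_stand 0.79 [361.5, 153.6, 8.9, 26.2] 293 [745.  99.  37.] 60.0
side tweezers 0.66 [190.8, 289.7, 69.2, 25.2] 209 [ 386. -309.    4.] 11.0
side tweezers 0.61 [334.2, 204.8, 15.2, 19.2] 305 [640. -69.  27.] 39.0
side [ 386. -933.  857.]
1.4
```

View pics/top0.png

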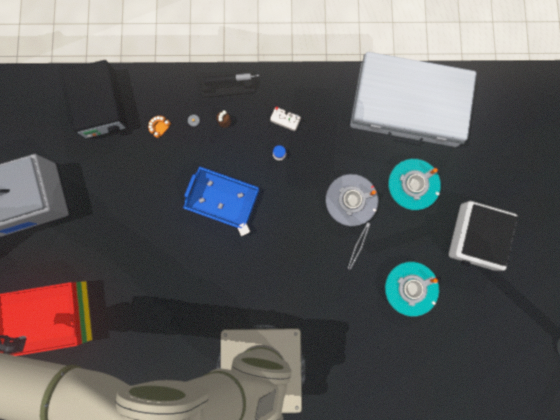

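View pics/side0.png

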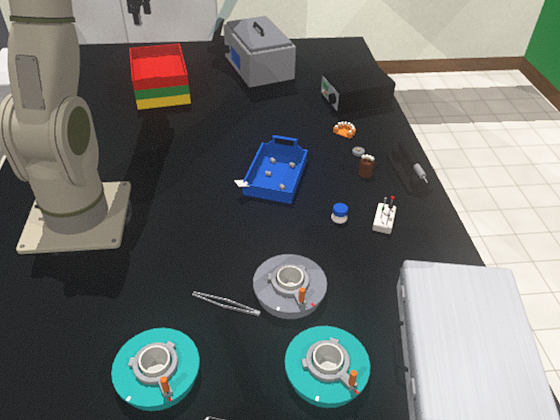

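Run:
```python
from h import *
from scipy.optimize import least_squares
crops=[]
for n,(cu,cv_),(pu,pv) in(("top",(352,200),(222,198)),("side",(290,285),(272,168))):
    z=np.load(n+"0.npz");im,P=z["im"],z["P"];hsv=cv2.cvtColor(im,cv2.COLOR_RGB2HSV)
    v,u=np.mgrid[:420,:560]
    near=np.hypot(P[...,0]-490,P[...,1]+280)<110
    fl=near&(P[...,2]>29)&(P[...,2]<39)
    X=P[fl][:,:2]
    c,rad=cv2.minEnclosingCircle(X.astype(np.float32).reshape(-1,1,2));print(n,"flange",np.round(c,1),rad,np.median(P[fl][:,2]))
    orange=near&(hsv[...,0]<14)&(hsv[...,1]>140)&(hsv[...,2]>90)
    for zmin,zmax in((55,76),(76,90),(30,44)):
        m=orange&(P[...,2]>zmin)&(P[...,2]<zmax)
        if m.sum(): print(" orange",zmin,m.sum(),P[m].mean(0).round(1),"px",u[m].mean().round(),v[m].mean().round())
    rim=near&(P[...,2]>51)&(P[...,2]<58)&~orange;
    if rim.sum(): print(" rim",cv2.minEnclosingCircle(P[rim][:,:2].astype(np.float32).reshape(-1,1,2)),np.median(P[rim][:,2]))
    w=fl&(hsv[...,1]<50)&(hsv[...,2]>200);
    if w.sum(): print(" white on flange",w.sum(),P[w].mean(0).round(1),"px",u[w].mean(),v[w].mean())
    blue=(hsv[...,0]>105)&(hsv[...,0]<125)&(hsv[...,1]>130)&(np.hypot(P[...,0]-505,P[...,1]-116)<160)
    print(" pan rect z32-42",cv2.minAreaRect(P[blue&(P[...,2]>31)&(P[...,2]<44)][:,:2].astype(np.float32)))
    g=(np.hypot(P[...,0]-505,P[...,1]-116)<160)&(P[...,2]>50)&(P[...,2]<80); print(" grip",g.sum(),P[g].mean(0).round(1),cv2.minAreaRect(P[g][:,:2].astype(np.float32)),P[g][:,2].max())
    l=(np.hypot(P[...,0]-505,P[...,1]-116)<170)&(P[...,2]>25)&(hsv[...,1]<60)&(hsv[...,2]>180)&(P[...,2]<60); print(" lip",l.sum(),P[l].mean(0).round(1), P[l][:, :2].min(0) if l.sum() else 0,P[l][:,:2].max(0))
    for a,b in((cu,cv_),(pu,pv)):
        crops.append(cv2.resize(im[b-42:b+42,a-56:a+56],(400,300),interpolation=cv2.INTER_CUBIC))
save("crops",cv2.vconcat([cv2.hconcat(crops[:2]),cv2.hconcat(crops[2:])]))
```

```text
top flange [ 492.3 -277. ] 78.18524169921875 34.49429143729462
 orange 55 6 [ 505.2 -332.7   68.7] px 372.0 193.0
 orange 76 9 [ 507.9 -334.4   80.8] px 373.0 192.0
 rim ((493.9122009277344, -292.5978088378906), 43.439083099365234) 53.8780362198694
 white on flange 3 [ 461.8 -341.5   35.9] px 373.3333333333333 209.33333333333334
 pan rect z32-42 ((502.1676025390625, 114.45629119873047), (190.9369354248047, 133.4119415283203), 69.56756591796875)
 grip 115 [532.8 198.4  64.5] ((462.711181640625, 144.05288696289062), (228.01611328125, 64.04306030273438), 37.267303466796875) 75.4846640665635
 lip 78 [406.4  46.4  41.3] [391.37147713  32.4064545 ] [421.97185752  62.84758725]
side flange [ 490.9 -276. ] 79.55493927001953 33.753549480470454
 orange 55 34 [ 507.4 -338.8   66. ] px 301.0 296.0
 orange 76 24 [ 508.3 -335.    79.5] px 302.0 290.0
 orange 30 7 [ 531.7 -337.2   33.7] px 312.0 304.0
 rim ((495.63592529296875, -292.08575439453125), 45.428707122802734) 53.51613777157594
 white on flange 15 [ 465.5 -326.8   34.5] px 279.26666666666665 302.46666666666664
 pan rect z32-42 ((500.3619384765625, 113.90052795410156), (194.3609619140625, 133.13568115234375), 69.7699966430664)
 grip 175 [532.  198.6  61.3] ((532.2636108398438, 201.02122497558594), (18.687034606933594, 71.5588150024414), 73.08553314208984) 70.77925758601347
 lip 58 [406.1  47.6  40.8] [390.7448027   29.51115078] [420.88849184  70.67553062]
```

View pics/crops.png

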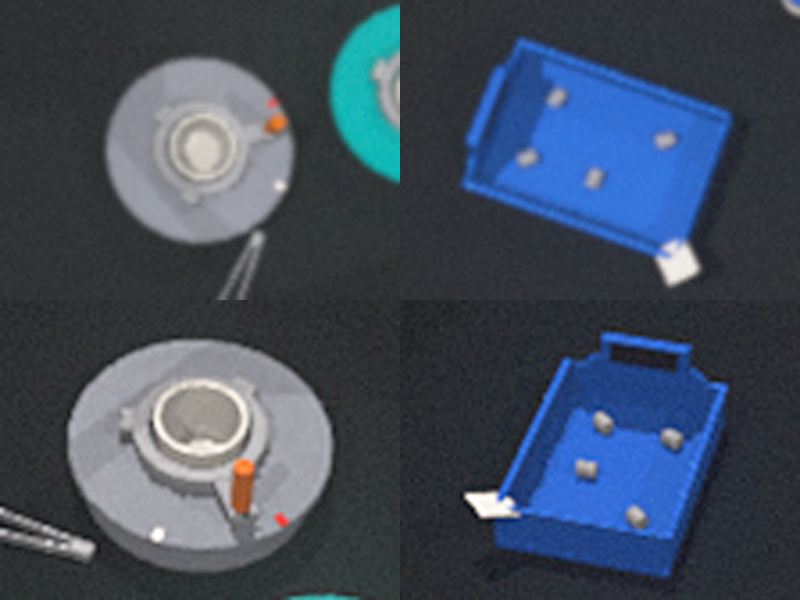

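The target is the grey carrier at top px (352,200), with its post at (373,192). The turquoise rings at (414,184) and (412,289) are look-alikes with their own posts. The crop confirms the grey one has its orange post next to the red mark and the white mark further clockwise. The pan's grip is at its left end and the white lip at (243,229). Next is the ring.

```bash
cat >> h.py <<'E'
C=np.array([491.6,-276.5])
def ringpose(deg,z,sgn,yawoff=0):
    t=np.radians(deg);a=np.radians(deg+yawoff)
    y=sgn*np.array([-np.sin(a),np.cos(a),0]);zz=np.array([0,0,-1.])
    R=np.stack([np.cross(y,zz),y,zz],1)
    return np.array([*(C+60*np.array([np.cos(t),np.sin(t)])),z+6]),R
E
python3 - <<'E'
from h import *
best=None
for s in(1,-1):
    qs=[solver.ik(*ringpose(d,68,s)) for d in(-74.3,-95,-116)]
    print(s,[None if q is None else np.round(q,2) for q in qs])
    if all(q is not None for q in qs):
        c=np.abs(np.array(qs[0])-status.get_q()).max()
        if best is None or c<best[0]: best=(c,s)
s=best[1];print("sign",s)
p,R=ringpose(-74.3,68,s)
r.goto(p+[0,0,110],R); r.movel(p+[0,0,40],v=150); r.movel(p,v=60)
print(status.get_position(),status.get_contact_force(),status.get_time())
im,d=camera("side");print(s)
a,b=290,275;save("pre",cv2.resize(im[b-75:b+75,a-100:a+100],(800,600),interpolation=cv2.INTER_CUBIC))
E
```

```text
1 [array([-0.07,  0.56,  0.75,  1.73, -0.43,  1.02,  1.11]), array([-0.34,  0.8 ,  1.21,  1.79, -0.82,  1.16,  1.05]), array([-0.37,  0.77,  1.24,  1.84, -0.81,  1.14,  0.71])]
-1 [array([-0.31,  0.79,  1.16,  1.74, -0.79,  1.16, -1.78]), array([-0.31,  0.75,  1.16,  1.79, -0.76,  1.13, -2.13]), array([-0.33,  0.7 ,  1.16,  1.84, -0.73,  1.1 , -2.49])]
sign 1
[ 507.91545076 -334.49326755   74.2095432 ] [-0.28278273  0.35317938  0.51299382] 6.3667
1
```

View pics/pre.png

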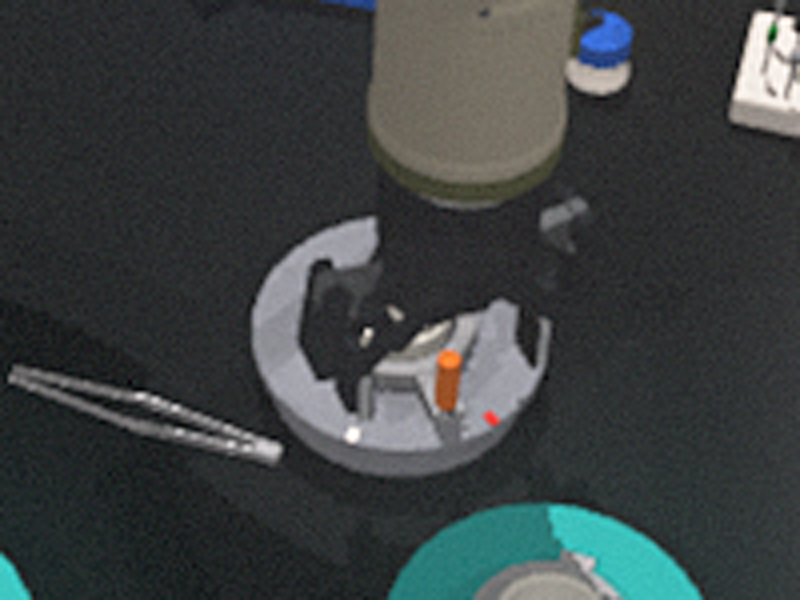

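The fingers straddle the grey carrier's post: post at (448,380), fingers at about (365,385) and (528,345), and the tweezers are clear. Next I close and turn it.

Run:
```python
from h import *
r.grasp(30);print("w",status.get_width(),status.get_contact_force())
r.dwell(.1);f0=np.array(status.get_contact_force())
d=-74.3
while d>-124:
    d-=2.5 if d<-104 else 5
    p,R=ringpose(d,68,1); r.movel(p,R,v=60)
    f=np.array(status.get_contact_force())-f0;t=np.array([-np.sin(np.radians(d)),np.cos(np.radians(d)),0])
    a=np.array(status.get_position())[:2]-C
    print(round(d,1),"tang",(f@t).round(1),"f",f.round(1),"ang",np.degrees(np.arctan2(a[1],a[0])).round(1),np.hypot(*a).round(1),"w",round(status.get_width(),1))
    if f@t>12: break
r.dwell(.4);print(status.get_contact_force(),status.get_time())
im,_=camera("side");print(status.get_q())
a,b=290,275;save("ring1",cv2.resize(im[b-75:b+75,a-100:a+100],(600,450),interpolation=cv2.INTER_CUBIC))
```

```text
w 10.640815858951433 [0.0604957  1.07827195 1.17636505]
-79.3 tang -2.5 f [-2.7  0.8  1.2] ang -79.4 59.9 w 10.9
-84.3 tang -1.9 f [-2.1  2.1  3.1] ang -84.3 59.8 w 11.0
-89.3 tang -1.1 f [-1.1  2.3  3. ] ang -89.2 59.7 w 11.1
-94.3 tang -2.5 f [-2.3  2.4  4.5] ang -94.2 59.6 w 11.1
-99.3 tang -1.1 f [-0.4  4.7  3. ] ang -99.2 59.4 w 11.0
-104.3 tang -1.0 f [-0.1  3.7  4.2] ang -104.2 59.3 w 10.7
-106.8 tang -1.7 f [-0.4  4.6  3.3] ang -106.5 59.2 w 10.6
-109.3 tang -2.0 f [-0.2  5.5  2.7] ang -109.0 59.2 w 11.2
-111.8 tang -1.5 f [0.7 5.6 3.6] ang -111.5 59.1 w 10.6
-114.3 tang -1.0 f [1.  4.6 3.4] ang -114.0 59.1 w 10.9
-116.8 tang 10.5 f [11.  -1.4 -7.3] ang -114.4 58.9 w 11.0
-119.3 tang 24.3 f [ 22.5  -9.6 -17.9] ang -114.6 58.5 w 10.8
[ 23.39150272  -9.25261121 -16.65685138] 10.5833
[-0.2878581   0.62688984  1.06740007  1.84494965 -0.63539537  1.04826084
  0.52893847]
```

The hard stop is at -114.5°, where the white mark predicted. I'll relax, release, check the post, and move to the pan grip.

```bash
cat >> h.py <<'E'
from scipy.spatial.transform import Rotation as Ro
PANC=np.array([501.3,114.2,0]);PSI=-20.4
G=np.array([0,93,55.]);LIP=np.array([-76,-106,45.])
def panR(psi,tilt):  # tip about the horizontal axis so that pan (-1,-1) goes down
    return Ro.from_euler('z',psi,degrees=True).as_matrix()@Ro.from_rotvec(np.radians(tilt)*np.array([-1,1,0])/2**.5).as_matrix()
def toolR(RP,s): return RP@np.diag([s,-s,-1.]) # tool y = -s*pan y
def tcp(RP,pc,s): # pan origin pc
    return pc+RP@(G+[0,0,6]), toolR(RP,s)
E
python3 - <<'E'
from h import *
p,R=ringpose(-115.5,68,1);r.movel(p,R,v=60);print(status.get_contact_force())
r.let_go();p,R=status.get_position(),status.get_orientation();r.movel(np.array(p)+[0,0,110],v=200)
# tip test sign
RP=panR(0,33);print("lip drop",(RP@LIP).round(),"x,y up",RP[2].round(2))
for s in(1,-1):
    q=solver.ik(*tcp(panR(PSI,0),PANC,s));print(s,None if q is None else np.round(q,2))
    for psi in range(-80,61,20):
        RPf=panR(psi,33);pc=np.array([*C,119])-RPf@LIP
        q=solver.ik(*tcp(RPf,pc,s));print(s,psi,tcp(RPf,pc,s)[0].round(),None if q is None else np.round(q,2))
s=1
r.goto([300,-20,300],toolR(panR(PSI,0),1)) if 0 else None
im,d=camera("side");P=pts("side",d);hsv=cv2.cvtColor(im,cv2.COLOR_RGB2HSV)
m=(np.hypot(P[...,0]-C[0],P[...,1]-C[1])<110)&(hsv[...,0]<14)&(hsv[...,1]>140)&(hsv[...,2]>90)&(P[...,2]>74)
x=P[m].mean(0);print("post",m.sum(),x,np.degrees(np.arctan2(x[1]-C[1],x[0]-C[0])))
print(status.get_time(),np.round(status.get_q(),2))
a,b=290,275;save("ring2",cv2.resize(im[b-75:b+75,a-100:a+100],(600,450),interpolation=cv2.INTER_CUBIC))
E
```

```text
[6.83807045 3.18849019 0.92019351]
lip drop [-44. -74. 108.] x,y up [-0.39 -0.39  0.84]
1 [-1.35  0.82  1.25  1.85 -0.86  1.14 -1.71]
1 -80 [ 682. -304.   27.] [ 0.22  1.41  0.94  0.47 -0.94  2.03 -2.37]
1 -60 [ 680. -237.   27.] [-0.04  1.43  1.22  0.67 -1.01  2.01 -2.  ]
1 -40 [ 655. -175.   27.] [-0.32  1.38  1.24  0.96 -0.86  1.87 -1.66]
1 -20 [ 611. -125.   27.] [-0.59  1.3   1.24  1.27 -0.71  1.66 -1.37]
1 0 [552. -94.  27.] [-0.86  1.18  1.23  1.58 -0.59  1.4  -1.12]
1 20 [485. -84.  27.] [-1.09  1.    1.2   1.9  -0.44  1.1  -0.95]
1 40 [420. -98.  27.] [-1.35  0.94  1.33  2.21 -0.46  0.82 -0.63]
1 60 [ 363. -133.   27.] None
-1 [-1.19  0.59  0.96  1.85 -0.57  1.01  1.22]
-1 -80 [ 682. -304.   27.] [ 0.29  1.34  0.55  0.46 -0.6   1.98  0.69]
-1 -60 [ 680. -237.   27.] [ 0.1   1.24  0.52  0.65 -0.42  1.89  0.95]
-1 -40 [ 655. -175.   27.] [-0.09  1.1   0.51  0.94 -0.25  1.73  1.19]
-1 -20 [ 611. -125.   27.] [-0.31  0.95  0.54  1.25 -0.13  1.53  1.4 ]
-1 0 [552. -94.  27.] [-0.52  0.79  0.57  1.57  0.    1.3   1.57]
-1 20 [485. -84.  27.] [-0.72  0.61  0.62  1.89  0.16  1.07  1.69]
-1 40 [420. -98.  27.] [-0.92  0.41  0.71  2.2   0.38  0.85  1.76]
-1 60 [ 363. -133.   27.] None
post 31 [ 465.57784105 -332.41163754   78.57125438] -114.95801220537659
12.3417 [-0.38  0.5   1.19  1.75 -0.49  1.24  0.5 ]
```

View pics/ring2.png

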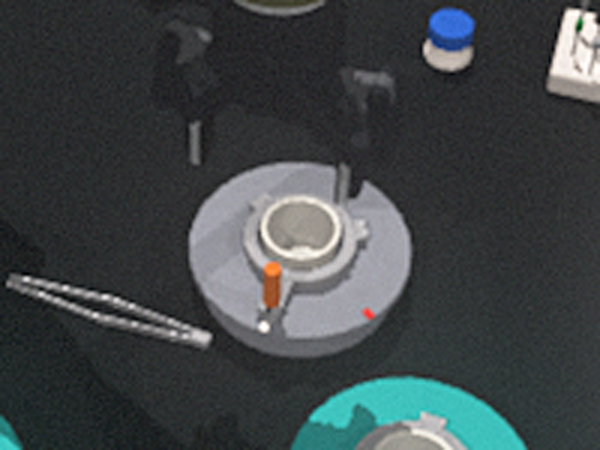

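The ring is locked: the post at (272,285) is directly behind the white mark, at -115°. My tilt sign was reversed, so I'll fix that, recheck reach, then grasp and lift.

```bash
sed -i 's/np.array(\[-1,1,0\])\/2/np.array([1,-1,0])\/2/' h.py
python3 - <<'E'
from h import *
RP=panR(0,33);print("lip",(RP@LIP).round(),"x,y up",RP[2].round(2))
for s in(1,-1):
    for psi in range(-60,61,20):
        RPf=panR(psi,33);pc=np.array([*C,119])-RPf@LIP
        q=solver.ik(*tcp(RPf,pc,s));print(s,psi,tcp(RPf,pc,s)[0].round(),None if q is None else np.round(q,2))
s=-1
p,R=tcp(panR(PSI,0),PANC,s)
r.goto(p+[0,0,100],R);r.movel(p,v=120)
print("at",status.get_position(),status.get_contact_force())
im,_=camera("side");a,b=272,160;save("pan1",cv2.resize(im[b-60:b+60,a-80:a+80],(640,480),interpolation=cv2.INTER_CUBIC))
print(status.get_time())
E
```

```text
lip [ -79. -109.  -32.] x,y up [0.39 0.39 0.84]
1 -60 [ 663. -232.  238.] [-0.72  0.34  1.19  1.85 -0.62  0.65 -1.86]
1 -40 [ 638. -176.  238.] [-0.76  0.21  1.19  1.91 -0.69  0.73 -1.47]
1 -20 [ 595. -132.  238.] [-0.76  0.1   1.18  1.96 -0.7   0.86 -1.13]
1 0 [ 539. -106.  238.] [-0.7   0.05  1.16  1.98 -0.69  1.05 -0.8 ]
1 20 [ 478. -100.  238.] [-0.77  0.11  1.33  1.97 -0.71  1.31 -0.41]
1 40 [ 418. -115.  238.] [-0.62  0.21  1.29  1.93 -0.67  1.54 -0.02]
1 60 [ 368. -150.  238.] [-0.46  0.3   1.21  1.87 -0.55  1.7   0.36]
-1 -60 [ 663. -232.  238.] [-0.65  0.28  1.08  1.84 -0.51  0.63  1.2 ]
-1 -40 [ 638. -176.  238.] [-0.69  0.18  1.1   1.91 -0.63  0.71  1.63]
-1 -20 [ 595. -132.  238.] [ 0.41  0.08 -0.06  1.91 -0.56  0.8   1.89]
-1 0 [ 539. -106.  238.] [ 0.85  0.09 -0.47  1.91 -0.59  1.    2.25]
-1 20 [ 478. -100.  238.] [ 1.29  0.14 -0.87  1.89 -0.5   1.2   2.54]
-1 40 [ 418. -115.  238.] None
-1 60 [ 368. -150.  238.] None
at [534.22736314 201.39885518  61.66198627] [-0.40337295 -0.01153932 -0.53837418]
15.3167
```

View pics/pan1.png

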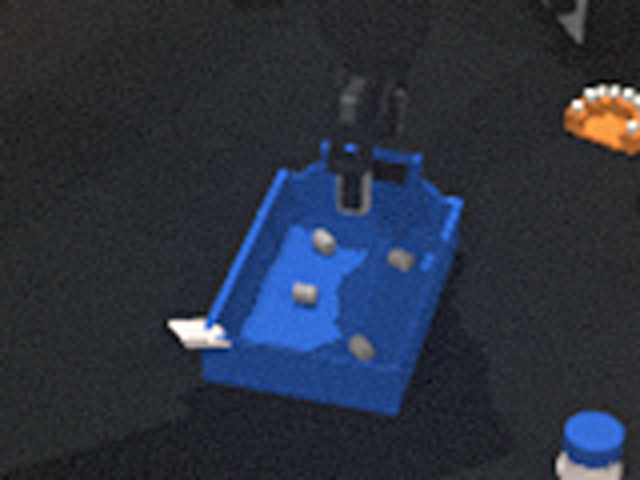

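Run:
```python
from h import *
r.grasp(110);print("w",status.get_width(),status.get_contact_force())
p=np.array(status.get_position());r.movel(p+[0,0,15],v=40);r.movel(p+[0,0,130],v=100)
r.dwell(.3);print(status.get_contact_force(),status.get_moment(),status.get_width(),status.get_time())
qs=None
im,d=camera("side");P=pts("side",d);hsv=cv2.cvtColor(im,cv2.COLOR_RGB2HSV)
l=(np.hypot(P[...,0]-395,P[...,1]-45)<60)&(P[...,2]>80)&(hsv[...,1]<60)&(hsv[...,2]>150);print("lip",l.sum(),P[l].mean(0))
psi=-40;RPf=panR(psi,33);pc=np.array([*C,179])-RPf@LIP
print(solver.ik(*tcp(RPf,pc,-1)),status.get_q())
for f in(.25,.5,.75):
    RPi=panR(PSI+f*(psi-PSI),33*f);a=tcp(RPi,PANC+[0,0,130]+f*(pc-PANC-[0,0,130]),-1);print(solver.ik(*a))
save("lift",cv2.resize(im[50:250,150:400],(750,600)))
```

```text
w 8.482093186765168 [0.07982427 0.23916366 4.52813877]
[-0.2975943   0.02101141 -4.33601568] [ 0.27302253 -0.04860035  0.00085484] 8.20744466357548 18.1417
lip 67 [405.935236    47.98464325 169.5867216 ]
[-0.80943958  0.08231145  1.18383105  1.83417872 -0.44435394  0.78937792
  1.46295008] [-1.23523646  0.37840462  0.98484614  1.73456746 -0.33504716  1.21015513
  1.05237682]
[-1.21517645  0.227267    1.09577792  1.81624    -0.26026441  1.08963989
  1.09076121]
[-1.19428449  0.10413435  1.2158205   1.85525497 -0.20754449  0.97924252
  1.14235657]
[-1.14807855  0.04546722  1.33418146  1.85969833 -0.24586152  0.87580008
  1.25503282]
```

View pics/lift.png

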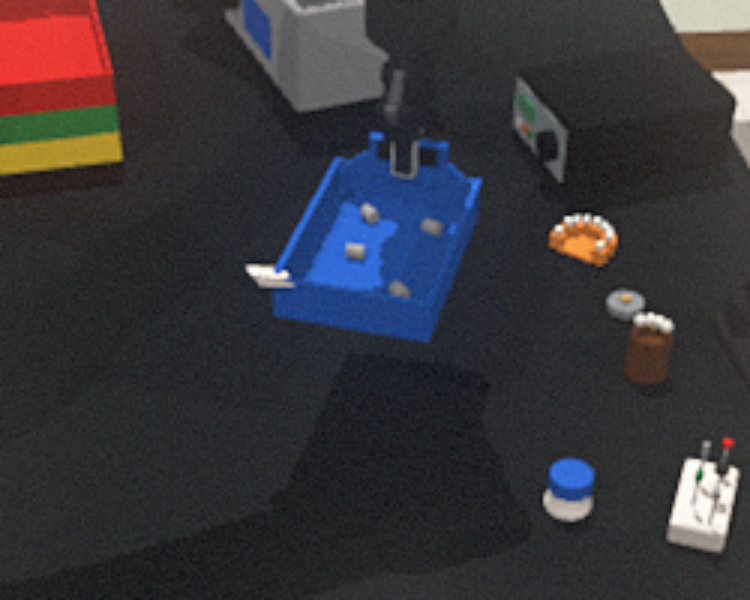

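Lifted level, with the lip 129 mm higher and all four ingots inside. Next I carry the pan over while tipping it, high above the carrier.

```bash
cat > mv.py <<'E'
from h import *
def go(psi,tilt,lip,v):
    RPf=panR(psi,tilt);pc=np.array(lip,float)-RPf@LIP
    r.movel(*tcp(RPf,pc,-1),v=v)
def meas(n):
    im,d=camera(n);P=pts(n,d);hsv=cv2.cvtColor(im,cv2.COLOR_RGB2HSV)
    p=np.array(status.get_position());R=np.array(status.get_orientation())
    RP=R@np.diag([-1,1,-1.]);o=p-RP@(G+[0,0,6])
    L=(P-o)@RP  # pan frame
    m=(np.abs(L[...,0]+68)<25)&(np.abs(L[...,1]+98)<25)&(np.abs(L[...,2]-43)<15)&(hsv[...,1]<60)&(hsv[...,2]>140)
    print(n,"lip pred",(o+RP@LIP).round(1),"white n",m.sum(),"pan-frame",L[m].mean(0).round(1) if m.sum() else 0)
    g=(hsv[...,1]<60)&(hsv[...,2]>60)&(np.abs(L[...,0])<60)&(np.abs(L[...,1])<85)&(L[...,2]>4)&(L[...,2]<25)&(d>0)
    k,lab,st,ce=cv2.connectedComponentsWithStats(g.astype(np.uint8))
    for i in range(1,k):
        if st[i,4]>3: print("   grey",st[i,4],L[lab==i].mean(0).round(0))
    return im
E
python3 - <<'E'
from mv import *
try: go(-40,33,[*C,190],90)
except r.PlanningError as e:
    print("fallback",e)
    for psi,t,l in((-20,12,[420,-60,190]),(-30,22,[460,-180,190]),(-40,33,[*C,190])): go(psi,t,l,90)
r.dwell(.5)
print(status.get_position(),status.get_q(),status.get_width(),status.get_time())
im=meas("side");im2=meas("top")
save("tip",cv2.vconcat([cv2.resize(im[160:310,200:460],(520,300)),cv2.resize(im2[100:250,210:470],(520,300))]))
E
```

```text
[ 637.79827796 -176.43389121  309.33029748] [-0.90717549  0.08025737  1.28774289  1.81961195 -0.43953836  0.81264861
  1.45751177] 8.386295624282331 23.3917
side lip pred [ 491.6 -276.5  190. ] white n 160 pan-frame [-65.9 -96.8  40.7]
   grey 90 [-52. -67.  13.]
top lip pred [ 491.6 -276.5  190. ] white n 0 pan-frame 0
```

View pics/tip.png

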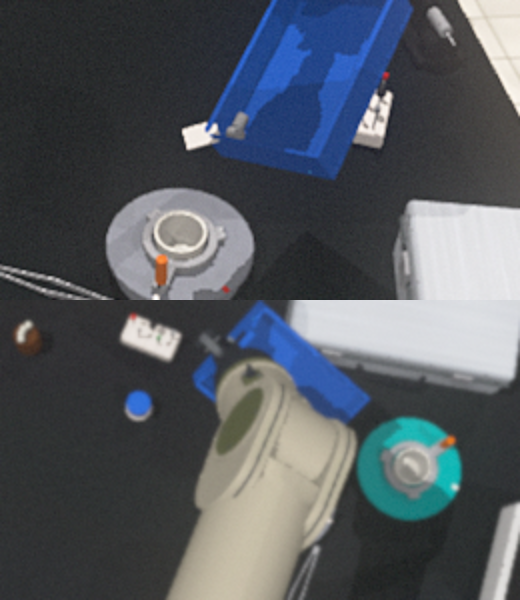

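The cluster sits in the lip corner at (238,125). I'll check clearance to the white case before descending.

Run:
```python
from mv import *
RPf=panR(-40,34);pc=np.array([*C,116])-RPf@LIP
box=np.array([[x,y,z] for x in(-65,65) for y in(-95,98) for z in(0,38)]+[LIP])
print((box@RPf.T+pc).round()[[0,2,4,6]])
for n in("top","side"):
    P=np.load(n+"0.npz")["P"];L=(P-pc)@RPf
    m=(np.abs(L[...,0])<85)&(np.abs(L[...,1])<115)&(L[...,2]>-25)&(L[...,2]<70)&(P[...,1]<0);print(n,"scene pts near pan volume",m.sum(),P[m].max(0) if m.sum() else "")
    w=(P[...,0]>560)&(P[...,1]<-280)&(P[...,2]>60)&(P[...,0]<700);print(" case-ish",w.sum(),P[w].min(0) if w.sum() else "",P[w].max(0) if w.sum() else "")
go(-40,34,[*C,116],60)
r.dwell(1.0)
print(status.get_position(),status.get_width(),status.get_contact_force(),status.get_time())
im=meas("side")
save("fin",cv2.resize(im[170:330,190:400],(787,600),interpolation=cv2.INTER_CUBIC))
```

```text
[[ 530. -273.   87.]
 [ 630. -127.  164.]
 [ 613. -358.  139.]
 [ 714. -212.  215.]]
top scene pts near pan volume 1 [ 517.24187165 -272.77671593   59.16239425]
 case-ish 779 [ 560.09463748 -621.12794342   60.00868332] [ 699.94163037 -402.34658598  100.87090496]
side scene pts near pan volume 0 
 case-ish 2113 [ 564.8082794  -614.57367413   60.04595159] [ 699.9987429  -401.44377894   96.06003577]
[ 635.6964288  -176.59334919  237.99453289] 8.5470466542785 [ 0.38492814 -0.94874477 -4.11461116] 25.8333
side lip pred [ 491.6 -276.5  116. ] white n 155 pan-frame [-65.7 -97.2  40.9]
   grey 86 [-52. -68.  13.]
```

View pics/fin.png

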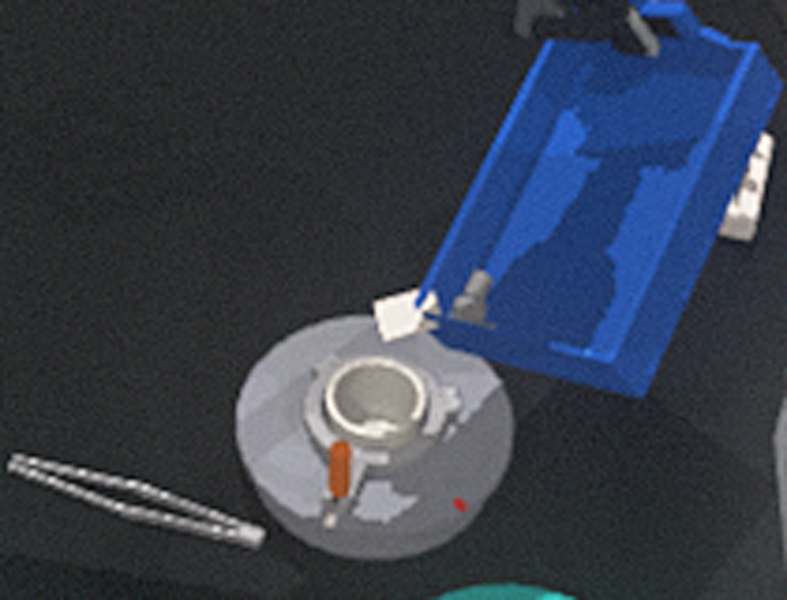

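Run:
```python
from mv import *
im,d=camera("side");P=pts("side",d);hsv=cv2.cvtColor(im,cv2.COLOR_RGB2HSV)
p=np.array(status.get_position());RP=np.array(status.get_orientation())@np.diag([-1,1,-1.]);o=p-RP@(G+[0,0,6])
c=camera_params("side");cam=-np.array(c["R"]).T@c["t"]
v=RP.T@(cam-o);v-=[-40,-80,10];v/=np.linalg.norm(v);print("cam dir pan",v.round(2),"tilt",np.degrees(np.arccos(RP[2,2])))
print("hidden to y above wall, at z 12:",(38-12)*-v[1]/v[2],"at z4",34*-v[1]/v[2])
L=(P-o)@RP
g=(hsv[...,1]<70)&(hsv[...,2]>50)&(np.abs(L[...,0])<62)&(np.abs(L[...,1])<92)&(L[...,2]>2)&(L[...,2]<34)
D=np.linalg.norm(L[g]-[-61,-91,4],axis=1);print(g.sum(),"dist max/min",D.max(),D.min(),L[g].min(0),L[g].max(0),np.percentile(L[g],[5,95],0))
uv=proj("side",[o+RP@[-61,-91,4],o+RP@[-61,-91,38],o+RP@[61,-91,38],o+RP@[-40,-70,16]]);print(uv.round())
b=uv.mean(0).astype(int);x0,y0=uv[0].astype(int)
save("close",cv2.resize(im[y0-40:y0+35,x0-30:x0+70],(800,600),interpolation=cv2.INTER_CUBIC))
```

```text
cam dir pan [ 0.61 -0.28  0.74] tilt 33.998614239048976
hidden to y above wall, at z 12: 9.983038890422714 at z4 13.054743164398934
102 dist max/min 193.5554511957008 14.317928350515915 [-61.55132172 -85.40463219   2.60582545] [ 4.01404768 89.04190279 33.66370216] [[-60.34988228 -80.65846418   7.38888177]
 [-45.91360558 -53.48848317  26.75807984]]
[[310. 261.]
 [301. 252.]
 [351. 264.]
 [319. 251.]]
```

View pics/close.png

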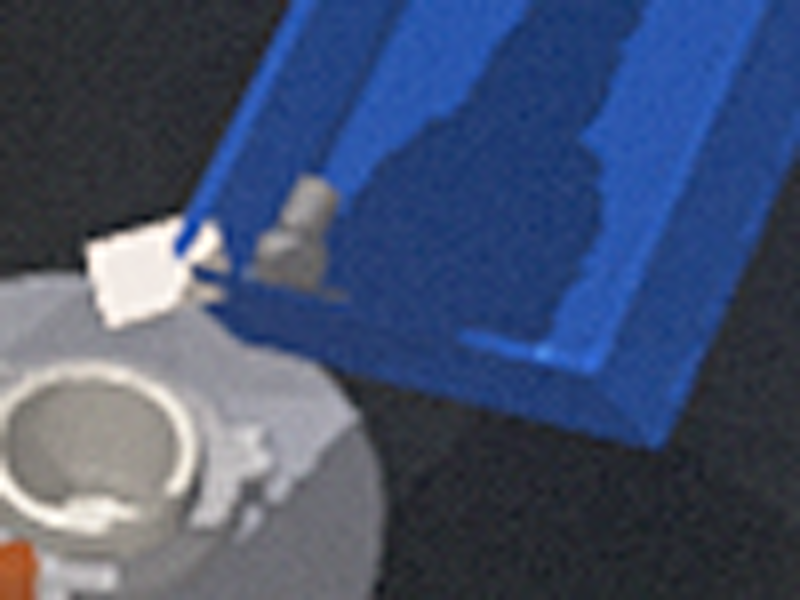

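The side view hides only a strip about 10 mm wide behind the near wall. To count the ingots, I'll raise and yaw the pan a little so the camera sees along that wall, measure, then return.

Run:
```python
from mv import *
go(-40,34,[*C,150],60); go(-62,34,[*C,150],40); r.dwell(.4)
im,d=camera("side");P=pts("side",d)
RP=np.array(status.get_orientation())@np.diag([-1,1,-1.]);o=np.array(status.get_position())-RP@(G+[0,0,6])
print(status.get_width(),status.get_time())
x0,y0=proj("side",o+RP@[-61,-91,4])[0].astype(int)
save("close2",cv2.resize(im[y0-40:y0+35,x0-30:x0+70],(800,600),interpolation=cv2.INTER_CUBIC))
for X in([-61,-91,4],[-1,-91,4],[-61,-31,4]): print(X,((proj("side",o+RP@X)[0]-[x0-30,y0-40])*8).round())
meas("side")
```

```text
8.316599752667887 28.925
[-61, -91, 4] [240. 320.]
[-1, -91, 4] [370. 409.]
[-61, -31, 4] [411. 153.]
side lip pred [ 491.6 -276.5  150. ] white n 136 pan-frame [-65.5 -96.2  40.3]
   grey 109 [-49. -70.  13.]
```

View pics/close2.png

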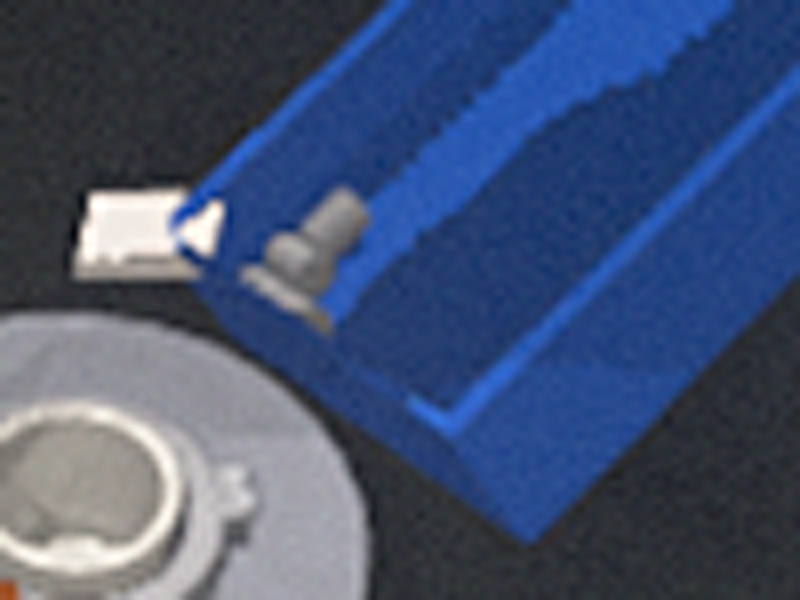

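This shows all four in the corner: one at (335,220), one at (300,260), and a row along the near wall (250–330, 270–325) whose far end is about 35 mm from the corner. The rest of the floor is empty. I'll return, settle, check and hand in.

Run:
```python
from mv import *
go(-40,34,[*C,150],40); go(-40,34,[*C,116],50); r.dwell(1.5)
im=meas("side");d=pts("side",camera("side")[1]);hsv=cv2.cvtColor(im,cv2.COLOR_RGB2HSV)
m=(np.hypot(d[...,0]-C[0],d[...,1]-C[1])<80)&(hsv[...,0]<14)&(hsv[...,1]>140)&(hsv[...,2]>90)&(d[...,2]>72)&(d[...,2]<90)
x=d[m].mean(0);print("post ang",m.sum(),np.degrees(np.arctan2(x[1]-C[1],x[0]-C[0])))
print(np.abs(status.get_joint_velocities()).max(),status.get_width(),status.get_contact_force(),status.get_time())
r.job_done()
```

```text
side lip pred [ 491.6 -276.5  116. ] white n 154 pan-frame [-65.8 -97.1  40.8]
   grey 80 [-52. -68.  13.]
post ang 29 -114.90651448198506
0.002059197669924261 8.312707043731617 [-0.14882833 -0.17710793 -3.47461543] 33.2333
the job is handed in; nothing more can be done
```

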